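# Draw the chisel half out of the air hammer and hold it for oiling

## Robot

A 6-joint arm with a two-finger parallel gripper is mounted at the origin on the work surface. World frame = base frame: x ahead of the robot, y to its left, z up, the work surface at z = 0. Lengths are in mm, angles in rad, forces in N, time in s.
With the tool pointing down it reaches from about 225 to 725 mm from the base axis. Payload 3.1 kg.
Tool frame: the origin (TCP) lies on the centre line of the jaws, within the pads' length; the fingertips stand 22 mm ahead of it and the grasp point (between the pads) lies 3 mm ahead of it; z points along the fingers, y is the line along which they close (so a half turn about z gives the same grasp; the last joint's range is limited). The gripper opens to 85 mm and grips with 20 to 120 N. Pads are 22 mm wide; open, the fingers measure 114 mm over their backs; the gripper's body (76 mm by 85 mm) begins 54 mm behind the grasp point. The pads swing forward as they close: fully open they stand 13 mm farther back than shut.
Start: joints at [1.149, 0.048, 0.099, 1.622, 0, 1.443], TCP at [152.043, 502.494, 253.312] pointing down, gripper open.
Joint ranges: [-2.91, 2.91], [-0.99, 1.94], [-1.21, 1.42], [-2.12, 2.29], [-1.49, 1.47], [-3.14, 3.14]. Speed limits (rad/s): [2.79, 2.79, 3.14, 3.14, 3.14, 3.14].

## Interface

Orientations are given as [roll, pitch, yaw] about the fixed x, y, z axes, in that order (R = Rz(yaw) Ry(pitch) Rx(roll)).
In Python, from rig import ctrl gives the robot as it stands.
- The arm moves only by the tool arm_command, never from a script. Its argument "rows" is a list that holds one entry, the list of rows, each a list of 6 numbers: the shift along the tool's x, y, z scaled (see below), then the turn, a rotation vector about the tool's x, y, z scaled (see below). In form: [[[x, y, z, ax, ay, az], ...]]. A call has 1 to 12 rows; each row is the pose to reach, as a shift and turn from the pose commanded when the call began, along the tool's axes at that moment; what a row does not reach only later rows make up. The controller multiplies each number of a shift by 0.3 m and each number of a turn by 2 rad. A row lasts 1/8 s, in which the tool goes at most 62.5 mm and 10.7 degrees, less where a joint would pass 70% of its speed; a pose out of reach is approached as far as the arm can. A call with a number of a shift or a turn outside -1 to 1 is refused whole. A call with a gripper value outside its range is refused whole. "gripper" is the closure, from -1 (fully open) to 1 (shut), set as the call begins (left out, the last holds). The fingers move at their own pace and stop on an object; the grip force is fixed at half the most. Time passes only in rows, so rows that repeat a pose let the fingers close. It gives the time, the measured TCP pose, the force, the opening and the grip force at its end, in the units of the state.
- ctrl.read_state(): the state, without advancing time (a new reading comes with each control period).
- ctrl.get_image(name): name is "scene" or "top" or "wrist"; returns a dict with "pixels" (384x512x3 uint8, red, green, blue), "range_z" (384x512 float32, mm along the optical axis (not along the pixel's ray), 0 where there is no reading), "intrinsics" (3x3 intrinsics, pixels), "rvec" (rotation vector, rad) and "tvec" (3), from world to camera coordinates, as OpenCV has them. Camera axes: x right, y down, z forward; pixel columns grow to the right and rows downward; lengths in mm; the calibration is good to about 2 mm. A picture is of the moment at which its call begins.
- ctrl.job_done(): hands the job in; it is judged then, once.
Trained networks look in the newest picture that a camera, given by its name, has taken for a name from the list of things; names that differ only in an ending like _2 or _b are one class to them, and where a whole thing is asked for, a point or a joint stands for the part that bears it (a point fixed in the world has none). Each returns a list of dicts, best first, with "conf" (0 to 1); they miss things now and then, are a little off and sometimes report something else, mostly with a low value. They report only what shows in the picture. A call takes as long as a camera call. They do not tell look-alikes from the thing itself.
- ctrl.recognise(label, camera): "location" ([x, y, z] in mm, in world coordinates, good to about 4 mm: the middle of the surface that is visible of it).
- ctrl.cut_out(label, camera): "region" (384x512 bool, what is visible of it).
The state is a dict: "time_s": time; "joints": joint angles; "dq": joint speeds; "joint_torque": joint torques, N m; "tcp_pos": TCP position; "tool_rot": TCP orientation; "wrist_force": force on the tool from outside, world axes, zero at the start; "ft_torque": the same for the moment, N m; "grip_width": finger opening in mm; "grasp_force": force on a finger pad.
Only numpy, scipy, OpenCV 4.12 (cv2) and the standard library are available. Lean on these libraries where they do the work, as an engineer would, in place of code of your own. Each camera call takes 0.05 s, during which the arm holds its last target. There are 200 camera calls.

## Task

The stone carver's air hammer is clamped level in the vice and its chisel shank needs oiling: first shut the air off by turning the red ball-valve lever at the hammer's tail until it stands square across the air line. Then grip the chisel and draw it straight out of the nose, without prying it sideways, until half of its bright 60 mm shank shows and the other half is still in the bore. Finish while holding it there in your grip, still and in line (do not let go), with the valve shut and the oiler, mallet and spare chisels left alone.

Things in the scene. Friction and masses are not known exactly. Their poses are not given: they have to be found in the camera images.
- vice: Green bench vice, fixed, hammer clamped in it. Origin on the bench under the jaws; z up, -y to the hammer's nose and chisel, -x to the vice's screw (175 mm out, below 125 high). Jaws 104 mm long in y, 122 over both in x, 176 mm high. Hammer: grey cylinder 38 mm across along y (-80 to +92 mm), axis 165 mm high; behind it a brass valve, then a blue air line down to the bench at y = +272 mm.
- nose (a point): Centre of the bore's mouth in the flat nose face (29 mm across), 165 mm above the bench, 105 mm from the vice's origin along its -y. Axes as the vice's: the level bore (13.5 mm across, 65 mm deep) runs from here along +y; the chisel comes out along -y.
- chisel: Loose chisel in the nose, 0.27 kg. Origin on its axis at the shoulder, where the bright shank (12.5 mm across, 60 long, along +y) meets the dark body; -y to the blade. Shank showing = nose to shoulder, 2 to 8 mm at first. Body: 6 mm of collar, then a 16 mm square bar to 70 mm from the shoulder (grip here), blade 24 wide to 125 mm. It sags 2 degrees; slides easily in line, binds if pulled askew.
- valve (a joint): Angle of the ball valve's lever: 0 open (along the hammer's axis over its tail, pointing to the nose), 1.571 shut (at its stop, pointing to the vice's -x, square across the line). It grows clockwise seen from above, needs about 0.22 N m and stays where it is left. 0 to 0.3 at the start.
- valve_hinge (a point): The valve lever's turning axis (vertical), at the mid height of the lever, 203 mm above the bench, 150 mm from the vice's origin along its +y. Axes as the vice's.
- lever_grip (a point): Point on the centre line of the lever's red sleeve, 62 mm from the hinge, 203 mm above the bench. Sleeve 13 mm wide, 9 thick, from 24 to 86 mm from the hinge; 14 mm of free air between it and the hammer below. -y of its frame runs along the lever away from the hinge.
- oiler: Red oil can 68 mm across, 86 mm high, with a bent brass spout up to 150 mm high; stands on the bench beside the chisel. Origin under its middle. Leave it alone.
- mallet: Carver's iron mallet with a wooden handle, lying on the bench, about 200 mm long along its x, 54 mm high, origin near the handle's end. Leave it alone.
- point_chisel: Spare pointed chisel lying on the bench, 195 mm long along its y, 16 mm thick. Leave it alone.
- claw_chisel: Spare broad chisel lying on the bench, 185 mm long along its y, 16 mm thick. Leave it alone.
Things that resemble listed ones, but are neither listed nor needed, are in the scene too. Leave any turquoise look-alike of the chisel alone.

How it is judged (in metres and radians):
On the way, in this order (a step that is already met when the one before it is completed fails the run):
1. the air valve is shut (value of joint valve above 1.43 rad), for 0.2 s.
2. the chisel is gripped and half of its shank is drawn out (y of chisel in the frame of nose below -0.023 m and contact force between chisel and the fingers above 3 N), for 0.2 s.
At the end, for the whole second after the job is handed in: Valve lever within 8 degrees of shut; 23 to 37 mm of shank between nose and shoulder; chisel within 0.05 rad of the bore axis, still, gripped by the fingers, and pressing on the bore with less than 15 N (all of step 2 and value of joint valve above 1.43 rad and y of chisel in the frame of nose above -0.037 m and angle between the y axis of chisel and the y axis of nose, either way round below 0.05 rad and contact force between chisel and vice below 15 N and linear speed of chisel below 0.01 m/s); the arm keeps its last pose, push and grip.
It fails at once if the chisel is drawn while the air is on (value of joint valve below 1.3 rad and y of chisel in the frame of nose below -0.016 m).
It fails at once if the chisel comes out of the bore (y of chisel in the frame of nose below -0.056 m).
It fails at once if the chisel is pried hard against the bore (contact force between chisel and vice above 60 N).
It fails at once if a bystander is disturbed (distance of any of oiler, mallet, point_chisel, claw_chisel from where it was at the start of the episode above 0.03 m or angle between oiler's own z axis and vertical above 0.5 rad).
It also fails if it takes over 45 s, if anything falls off the work surface, if the arm or the gripper's body presses on something with over 40 N, if the wrist force passes 120 N, or if a joint passes its speed limit or range.

## Working session

There is one attempt and no reset: what is moved stays moved. The work goes in short steps, Python scripts to look and compute and a tool call to move; the robot and the scene stay as the last step left them, time stands still between calls to the robot, and variables do not carry over. Pictures are saved under pics/ and viewed, at most 10 in all, crops included, and the job is handed in when it is done.

Besides the shell and the picture viewer there is one more tool, called after "Emit:" by a JSON object that holds its "fn" and its "kwargs". arm_command: Moves the arm, as the interface text tells. Its arguments: {"type":"object","properties":{"rows":{"type":"array"},"gripper":{"type":"number"}},"required":["rows"]}

```bash
ls; mkdir -p pics
cat > h.py <<'E'
import numpy as np, cv2
from scipy.spatial.transform import Rotation as R
from rig import ctrl
def cam(n):
    d=ctrl.get_image(n); d['R']=cv2.Rodrigues(np.array(d['rvec'],float))[0]; d['t']=np.array(d['tvec'],float).ravel(); d['K']=np.array(d['intrinsics']); return d
def cloud(d):
    z=d['range_z'].astype(float); v,u=np.mgrid[:384,:512]; K=d['K']
    p=np.stack([(u-K[0,2])/K[0,0]*z,(v-K[1,2])/K[1,1]*z,z],-1)
    w=(p-d['t'])@d['R']; w[z<=0]=np.nan; return w
def proj(d,P):
    return cv2.projectPoints(np.array(P,float).reshape(-1,3),d['R'],d['t'],d['K'],None)[0].reshape(-1,2)
def save(n,im,s=1): cv2.imwrite('pics/'+n+'.png',cv2.resize(im[...,::-1],None,fx=s,fy=s,interpolation=cv2.INTER_CUBIC))
E
python3 - <<'E'
from h import *
a=cam('scene');b=cam('top')
save('both',np.vstack([a['pixels'],b['pixels']]),.78)
for n in('scene','top'):
  for l in('vice','nose','chisel','valve','valve_hinge','lever_grip','oiler','mallet','point_chisel','claw_chisel'):
    try: print(n,l,[(np.round(r['location']).tolist(),round(r['conf'],2)) for r in ctrl.recognise(l,n)[:4]])
    except Exception as e: print(l,e)
s=ctrl.read_state();print(s['tcp_pos'],s['tool_rot'])
E
```

```text
pics
scene vice [([560.0, 25.0, 123.0], 0.58)]
scene nose [([556.0, 25.0, 123.0], 0.84)]
scene chisel [([533.0, 102.0, 203.0], 0.75), ([574.0, -182.0, 163.0], 0.57), ([253.0, -252.0, 8.0], 0.45)]
scene valve [([540.0, 102.0, 212.0], 0.69)]
scene valve_hinge [([558.0, 26.0, 124.0], 0.57)]
scene lever_grip [([535.0, 102.0, 203.0], 0.75)]
scene oiler [([722.0, -175.0, 55.0], 0.95)]
scene mallet [([457.0, -328.0, 31.0], 0.59)]
scene point_chisel [([706.0, -42.0, 14.0], 0.75), ([557.0, 27.0, 124.0], 0.23)]
scene claw_chisel [([776.0, -34.0, 12.0], 0.84)]
top vice [([530.0, -10.0, 172.0], 0.71)]
top nose [([527.0, -9.0, 173.0], 0.75)]
top chisel [([251.0, -261.0, 17.0], 0.91), ([568.0, -194.0, 164.0], 0.57)]
top valve [([537.0, 97.0, 204.0], 0.58)]
top valve_hinge [([526.0, -11.0, 174.0], 0.98)]
top lever_grip [([536.0, 100.0, 205.0], 0.8), ([529.0, -10.0, 176.0], 0.71)]
top oiler [([706.0, -192.0, 60.0], 0.77), ([535.0, 101.0, 205.0], 0.5), ([529.0, -8.0, 173.0], 0.19)]
top mallet [([448.0, -316.0, 37.0], 0.77)]
top point_chisel [([704.0, -46.0, 19.0], 0.79)]
top claw_chisel [([772.0, -48.0, 12.0], 0.84)]
[152.03664675 502.48847049 253.31254132] [-3.14157551e+00 -5.23643423e-06  2.84779023e+00]
```

View pics/both.png

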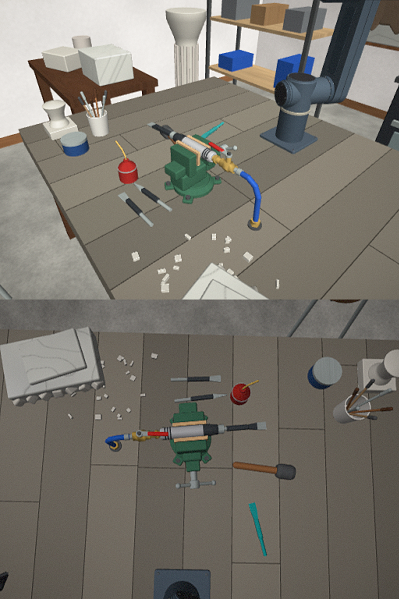

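The picture shows the hammer in the green vice. The blade chisel is in the nose, at top-view full-resolution pixels of about (310,163), and points along world -y. The red lever is at about (203,172) and the oiler at (308,122). The other chisel candidate is turquoise, at (330,290) on the bench, so it's the look-alike. The dark one at z≈164 in line with the hammer is the one I want.

```bash
cat > fit.py <<'E'
from h import *
out=[]
for n in('scene','top'):
    d=cam(n); w=cloud(d); p=d['pixels'].astype(int); r,g,b=p[...,0],p[...,1],p[...,2]
    box=(abs(w[...,0]-550)<70)&(w[...,2]>140)&(w[...,2]<225)
    # body pieces along approx axis
    ax=np.array([np.sin(.105),-np.cos(.105)])
    s=(w[...,:2]-[552,-20])@ax; c=(w[...,:2]-[552,-20])@[ax[1],-ax[0]]
    print(n,'cam',-d['R'].T@d['t'])
    for lo in range(-180,300,15):
        m=box&(s>=lo)&(s<lo+15)&(abs(c)<40)
        if m.sum()>3:
            q=w[m]; print(lo,m.sum(),'c %.1f..%.1f'%(np.percentile(c[m],3),np.percentile(c[m],97)),'z med %.1f max %.1f'%(np.median(q[:,2]),q[:,2].max()),p[m].mean(0).round())
    red=(r>140)&(g<80)&(b<80)&box&(w[...,1]>0)
    q=w[red]; print('red',red.sum(),q.mean(0).round(1)); u,sv,vt=np.linalg.svd(q[:,:2]-q[:,:2].mean(0)); print('lever dir',vt[0], 'ext',np.percentile((q[:,:2]-q[:,:2].mean(0))@vt[0],[1,99]),'z',np.percentile(q[:,2],[5,50,95]))
    out.append(cv2.resize(p[ (130 if n=='top' else 140):(220 if n=='top' else 260), (130 if n=='top' else 180):(350 if n=='top' else 320)].astype(np.uint8),(720,290)))
save('zoom',np.vstack(out))
E
python3 fit.py
```

```text
scene cam [1033.28979548  601.4497052   669.91152722]
-180 83 c -11.4..8.6 z med 172.3 max 203.9 [177. 148.  82.]
-165 159 c -14.0..7.2 z med 186.0 max 212.5 [157. 139.  93.]
-150 74 c -13.8..9.5 z med 175.4 max 205.2 [144. 130.  92.]
-135 74 c -10.4..9.1 z med 175.4 max 207.3 [169. 123.  84.]
-120 89 c -10.3..10.4 z med 173.5 max 207.0 [174. 115.  68.]
-105 122 c -15.4..12.5 z med 174.5 max 207.6 [182. 148. 135.]
-90 110 c -17.7..13.2 z med 180.5 max 207.5 [142. 112. 111.]
-75 79 c -17.1..10.7 z med 176.6 max 206.6 [107. 100. 100.]
-60 183 c -38.6..30.1 z med 168.6 max 183.3 [157. 150. 126.]
-45 104 c -36.1..29.6 z med 174.8 max 183.2 [175. 168. 147.]
-30 100 c -37.5..37.7 z med 174.5 max 184.0 [177. 169. 147.]
-15 96 c -38.5..30.9 z med 174.3 max 183.4 [175. 168. 147.]
0 95 c -36.9..37.1 z med 174.7 max 183.7 [174. 167. 146.]
15 97 c -38.0..37.9 z med 174.3 max 184.0 [173. 166. 144.]
30 82 c -38.4..29.1 z med 175.1 max 183.2 [150. 140. 119.]
45 47 c -20.7..10.2 z med 179.9 max 183.6 [64. 66. 66.]
60 43 c -15.5..5.3 z med 175.8 max 181.1 [50. 53. 54.]
75 38 c -13.6..4.4 z med 173.5 
[... 1850 characters left out ...]
0 56 c -11.1..12.9 z med 177.5 max 182.3 [111. 116. 115.]
105 38 c -7.0..6.8 z med 171.5 max 175.0 [62. 64. 66.]
120 43 c -6.6..7.6 z med 171.9 max 175.7 [45. 48. 51.]
135 45 c -8.3..7.4 z med 171.0 max 173.2 [48. 51. 52.]
150 44 c -7.1..7.3 z med 170.8 max 174.4 [45. 48. 50.]
165 40 c -7.5..7.2 z med 169.6 max 172.6 [44. 46. 49.]
180 49 c -9.4..8.5 z med 168.4 max 170.6 [47. 49. 52.]
195 56 c -10.8..9.9 z med 165.8 max 170.1 [71. 75. 76.]
210 56 c -10.5..9.6 z med 163.8 max 167.3 [119. 124. 123.]
225 33 c -13.0..9.9 z med 161.7 max 166.9 [120. 125. 123.]
red 105 [534.4  78.8 208.4]
lever dir [ 0.0215752  -0.99976723] ext [-29.09784486  28.04885157] z [206.05822333 208.49524278 210.80514528]
```

View pics/zoom.png

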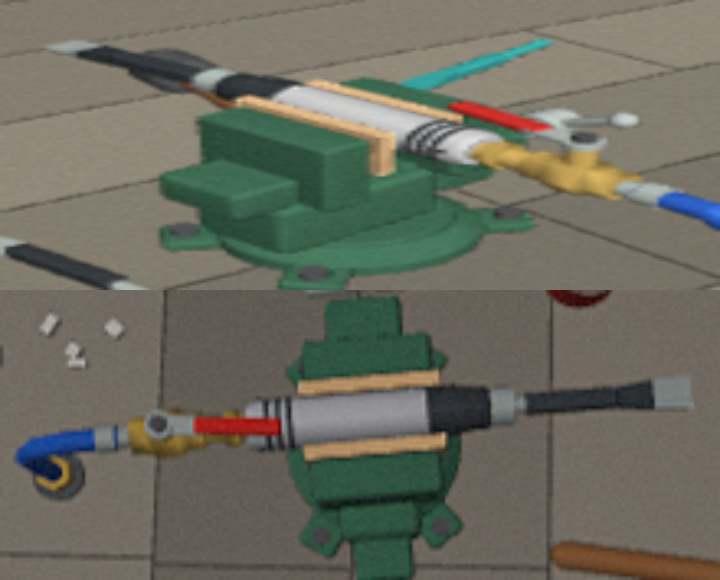

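The overlaid axis estimate is origin ≈ (552,-20) with yaw ≈ 0.105, and both views agree with it. The heights and the 125 mm tip distance are consistent too. Next I'll move to a close viewpoint.

```bash
cat >> h.py <<'E'
def Rot(yaw,tilt=0):  # tool down; tilt about tool y
    return R.from_euler('z',yaw)*R.from_euler('x',np.pi)*R.from_euler('y',tilt)
def rows(targets,start=None):
    s=ctrl.read_state(); p0=np.array(s['tcp_pos']) if start is None else np.array(start[0],float)
    R0=R.from_euler('xyz',s['tool_rot']) if start is None else start[1]
    for p,r in targets:
        d=R0.inv().apply(np.array(p,float)-p0)/300; a=(R0.inv()*r).as_rotvec()/2
        print('[['+', '.join('%.3f'%x for x in d)+', '+', '.join('%.3f'%x for x in a)+']]')
O=np.array([552,-20.,0]); Y=.105
def V(x,y,z,O=None,Y_=None):
    o=globals()['O'] if O is None else O; yy=Y if Y_ is None else Y_
    return R.from_euler('z',yy).apply([x,y,z])+o
E
python3 - <<'E'
from h import *
rows([([350,290,330],Rot(2.4)),([390,230,340],Rot(2.4))])
rows([([500,20,400],Rot(1.676))],([350,290,330],Rot(2.4)))
E
```

```text
[[-0.837, -0.487, -0.256, 0.000, 0.000, 0.224]]
[[-1.022, -0.640, -0.289, 0.000, 0.000, 0.224]]
[[-0.977, -0.326, -0.233, -0.000, -0.000, 0.362]]
```

Emit:
{"fn": "arm_command", "kwargs": {"rows": [[[-0.2,-0.12,-0.1,0,0,0.06],[-0.4,-0.24,-0.2,0,0,0.12],[-0.55,-0.34,-0.256,0,0,0.17],[-0.7,-0.42,-0.256,0,0,0.224],[-0.837,-0.487,-0.256,0,0,0.224],[-0.837,-0.487,-0.256,0,0,0.224]]], "gripper": 1}}

```text
time_s: 1.95
tcp_pos: [352.5, 287.5, 330.1]
tool_rot: [3.141, 0.001, 2.393]
wrist_force: [-0.4, 0.7, 0.8]
grip_width: 0.1
grasp_force: 0.0
```

Emit:
{"fn": "arm_command", "kwargs": {"rows": [[[-0.2,-0.06,-0.05,0,0,0.07],[-0.4,-0.12,-0.1,0,0,0.14],[-0.6,-0.2,-0.15,0,0,0.22],[-0.8,-0.26,-0.2,0,0,0.3],[-0.977,-0.326,-0.233,0,0,0.362],[-0.977,-0.326,-0.233,0,0,0.362],[-0.977,-0.326,-0.233,0,0,0.362]]]}}

```text
time_s: 2.82
tcp_pos: [499.9, 20.6, 399.8]
tool_rot: [-3.141, -0.001, 1.677]
wrist_force: [-0.4, -0.3, 0.9]
grip_width: 0.1
grasp_force: 0.0
```

Run:
```python
from h import *
d=cam('wrist'); save('w1',d['pixels'],1.2); s=ctrl.read_state(); print(s['time_s'],s['tcp_pos'],s['tool_rot'],s['wrist_force'],s['joints']); print(-d['R'].T@d['t'],d['R'][2])
# projections of estimated model
for n,q in dict(O=V(0,0,184),nose=V(0,-105,165),hinge=V(0,150,207),tip=V(0,-235,160)).items(): print(n,proj(d,q).round())
for l in('chisel','lever_grip'): print(l,[(np.round(r['location']).tolist(),round(r['conf'],2)) for r in ctrl.recognise(l,'wrist')[:4]])
```

```text
2.875 [499.59744482  21.22509577 399.94049218] [-3.14100660e+00 -1.01187703e-03  1.67771474e+00] [-0.47343686 -0.35298255 -0.26204527] [-9.22490664e-02  7.98457740e-02  4.33631724e-01  1.92535695e+00
  8.75920226e-04  1.37162821e+00]
[491.27710815  96.03354694 519.65969433] [ 0.03115302 -0.29136646 -0.95610411]
O [[301. 206.]]
nose [[295. 279.]]
hinge [[310.  59.]]
tip [[292. 358.]]
chisel [([253.0, -259.0, 15.0], 0.78)]
lever_grip [([532.0, 102.0, 204.0], 0.93)]
```

View pics/w1.png

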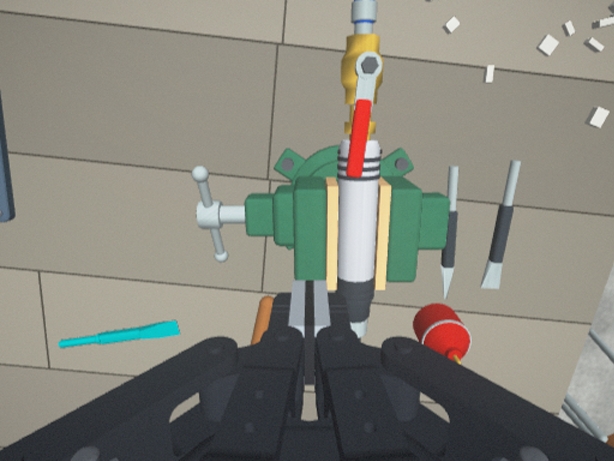

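The wrist view shows the lever from its hinge at about (308,54) to its tip at (298,146), nearly along the axis. The jaws span rows 148–242, and the nose is hidden by the gripper at about (300,270). I'll refine the vice pose from the clouds.

```bash
cat > fit2.py <<'E'
from h import *
def inv(w): return R.from_euler('z',-Y).apply((w-O).reshape(-1,3)).reshape(w.shape)
for n in('wrist','top','scene'):
    d=cam(n); w=np.nan_to_num(cloud(d),nan=-999); l=inv(w); p=d['pixels'].astype(int); r,g,b=p[...,0],p[...,1],p[...,2]
    wood=(r>150)&(r-b>50)&(g-b>25)&(abs(l[...,0])<45)&(abs(l[...,1])<75)&(l[...,2]>150)
    q=l[wood]; print(n,'wood y',np.percentile(q[:,1],[1,99]).round(1),'x',np.percentile(q[:,0],[1,99]).round(1),'z',np.percentile(q[:,2],[50,97]).round(1))
    for a in range(-60,80,40):
        m=(abs(l[...,0])<19)&(l[...,1]>a)&(l[...,1]<a+40)&(l[...,2]>172)&(l[...,2]<192)&~wood&(abs(r-b)<25)
        if m.sum()>20:
            q=l[m]; A=np.c_[2*q[:,0],2*q[:,2],np.ones(len(q))]; s=np.linalg.lstsq(A,(q[:,[0,2]]**2).sum(1),rcond=None)[0]; rr=np.sqrt(s[2]+s[0]**2+s[1]**2)
            print('  cyl y',a,len(q),'edges x',np.percentile(q[:,0],[2,98]).round(1),'fit x,z,r',s[0].round(1),s[1].round(1),rr.round(1))
    red=(r>110)&(g<70)&(b<70)&(r>2.2*g)&(abs(l[...,0])<45)&(l[...,1]>40)&(l[...,2]>190)
    q=l[red]; c=q.mean(0); v=np.linalg.svd(q[:,:2]-c[:2])[2][0]; t=(q[:,:2]-c[:2])@v
    print('  red c',c.round(1),'angle',np.arctan2(-v[0]*np.sign(-v[1]),abs(v[1])).round(3),'ext',np.percentile(t,[1,99]).round(1),'z',np.percentile(q[:,2],[50,97]).round(1))
    m=(abs(l[...,0])<10)&(l[...,1]<-110)&(l[...,1]>-250)&(l[...,2]>140)&(l[...,2]<190)
    if m.sum()>20:
        q=l[m]; print('  chisel tip y',q[:,1].min().round(1)); k=(q[:,1]>-180)&(q[:,1]<-120); print('  bar x',np.polyfit(q[k,1]+150,q[k,0],1).round(3),'z',np.polyfit(q[k,1]+150,q[k,2],1).round(3))
E
python3 fit2.py
```

```text
wrist wood y [-45.6  57.2] x [-31.2  26.4] z [175.  176.4]
  cyl y -60 840 edges x [-18.1  14.5] fit x,z,r -2.1 165.3 18.0
  cyl y -20 969 edges x [-18.4  13.9] fit x,z,r -2.3 165.0 18.0
  cyl y 20 1074 edges x [-18.3  13.8] fit x,z,r -2.5 165.0 18.0
  cyl y 60 667 edges x [-18.7  14.3] fit x,z,r -2.6 166.2 17.3
  red c [ -9.   99.7 209.5] angle 0.104 ext [-29.1  39.6] z [206.3 208. ]
top wood y [-45.3  33.4] x [-29.5  28.2] z [176.9 180. ]
  cyl y -60 243 edges x [-17.4  16.3] fit x,z,r -0.1 169.6 16.2
  cyl y -20 213 edges x [-16.8  15.4] fit x,z,r -0.4 169.2 16.2fit2.py:13: RuntimeWarning: Mean of empty slice.
  q=l[red]; c=q.mean(0); v=np.linalg.svd(q[:,:2]-c[:2])[2][0]; t=(q[:,:2]-c[:2])@v
  ret = um.true_divide(
Traceback (most recent call last):
  File "fit2.py", line 14, in <module>
    print('  red c',c.round(1),'angle',np.arctan2(-v[0]*np.sign(-v[1]),abs(v[1])).round(3),'ext',np.percentile(t,[1,99]).round(1),'z',np.percentile(q[:,2],[50,97]).round(1))
                                                                                                 ~~~~~~~~~~~~~^^^^^^^^^^
IndexError: index -1 is out of bounds for axis 0 with size 0
```

```bash
sed -i 's/^O=.*/O=np.array([549.5,-14.5,0]); Y=.108/' h.py
cat >> h.py <<'E'
def LP(a,off,z,r=60):
    h=np.array([0,150.,0]); q=h+r*np.array([-np.sin(a),-np.cos(a),0])+off*np.array([np.cos(a),-np.sin(a),0])
    return V(q[0],q[1],z),Rot(np.pi+Y-a)
E
python3 - <<'E'
from h import *
A=LP(.1,32,260); print(A[0]); rows([A]); B=LP(.1,32,215); rows([B],A)
print(); rows([LP(a,17.5,215) for a in np.linspace(.1,1.6,11)],B)
E
```

```text
[565.81044532  74.88396723 260.        ]
[[0.153, 0.239, 0.467, 0.000, 0.000, -0.736]]
[[0.000, -0.000, 0.150, 0.000, 0.000, 0.000]]

[[0.048, -0.000, -0.000, 0.000, 0.000, 0.000]]
[[0.079, -0.006, -0.000, 0.000, -0.000, 0.075]]
[[0.110, -0.008, -0.000, 0.000, -0.000, 0.150]]
[[0.141, -0.005, -0.000, 0.000, -0.000, 0.225]]
[[0.171, 0.002, 0.000, -0.000, -0.000, 0.300]]
[[0.200, 0.014, 0.000, -0.000, -0.000, 0.375]]
[[0.227, 0.030, 0.000, 0.000, -0.000, 0.450]]
[[0.251, 0.050, 0.000, -0.000, -0.000, 0.525]]
[[0.272, 0.073, 0.000, -0.000, -0.000, 0.600]]
[[0.289, 0.099, 0.000, -0.000, -0.000, 0.675]]
[[0.302, 0.128, 0.000, 0.000, -0.000, 0.750]]
```

Emit:
{"fn": "arm_command", "kwargs": {"rows": [[[0.03,0.04,0.06,0,0,-0.085],[0.05,0.08,0.12,0,0,-0.17],[0.07,0.12,0.18,0,0,-0.26],[0.09,0.16,0.24,0,0,-0.35],[0.11,0.2,0.3,0,0,-0.44],[0.13,0.239,0.36,0,0,-0.53],[0.153,0.239,0.41,0,0,-0.62],[0.153,0.239,0.45,0,0,-0.7],[0.153,0.239,0.467,0,0,-0.736],[0.153,0.239,0.467,0,0,-0.736],[0.153,0.239,0.467,0,0,-0.736]]]}}

```text
time_s: 4.45
tcp_pos: [566.4, 73.5, 260.4]
tool_rot: [3.142, 0.001, -3.135]
wrist_force: [-0.0, -0.1, 0.8]
grip_width: 0.2
grasp_force: 0.0
```

Run:
```python
from h import *
s=ctrl.read_state(); print(s['time_s'],s['tcp_pos'],s['tool_rot'],s['joints'])
a=cam('scene');b=cam('wrist')
save('lev',np.hstack([cv2.resize(a['pixels'][110:260,180:330],(400,400)),cv2.resize(b['pixels'],(400,400))]))
rows([LP(.1,32,215)])
```

```text
4.45 [566.44988968  73.54517197 260.37317817] [ 3.14155518e+00  6.24042000e-04 -3.13549565e+00] [1.17050432e-02 1.71514315e-01 2.47266972e-01 1.64592474e+00
 3.39750262e-05 5.60803861e-03]
[[0.003, 0.005, 0.152, 0.000, 0.001, -0.001]]
```

View pics/lev.png

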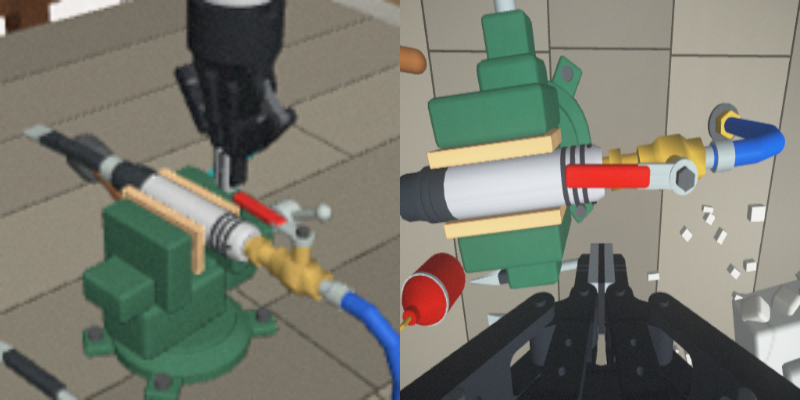

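In the wrist half, the closed fingers are at about (600,250), beside the red sleeve at (567–650,177) on its +x side. They're clear of it, so I'll descend and sweep.

Emit:
{"fn": "arm_command", "kwargs": {"rows": [[[0.002,0.003,0.08,0,0,0],[0.003,0.004,0.152,0,0,0],[0.003,0.004,0.152,0,0,0]]]}}

```text
time_s: 4.92
tcp_pos: [564.5, 74.2, 212.5]
tool_rot: [-3.142, -0.004, -3.136]
wrist_force: [0.4, -0.5, 0.8]
grip_width: 0.1
grasp_force: 0.0
```

Emit:
{"fn": "arm_command", "kwargs": {"rows": [[[0.048,0,0,0,0,0],[0.079,-0.006,0,0,0,0.075],[0.11,-0.008,0,0,0,0.15],[0.141,-0.005,0,0,0,0.225],[0.171,0.002,0,0,0,0.3],[0.2,0.014,0,0,0,0.375],[0.227,0.03,0,0,0,0.45],[0.251,0.05,0,0,0,0.525],[0.272,0.073,0,0,0,0.6],[0.289,0.099,0,0,0,0.675],[0.302,0.128,0,0,0,0.75],[0.302,0.128,0,0,0,0.75]]]}}

```text
time_s: 6.42
tcp_pos: [476.5, 108.9, 216.0]
tool_rot: [3.137, 0.009, 1.645]
wrist_force: [2.5, -8.3, -0.4]
grip_width: 0.1
grasp_force: 4.1
```

```bash
sed -i 's/(l\[...,1\]>40)&(l\[...,2\]>190)/(l[...,1]>40)\&(l[...,2]>190)/; s/(abs(l\[...,0\])<45)&(l\[...,1\]>40)/(abs(l[...,0])<100)\&(l[...,1]>40)/' fit2.py
python3 - <<'E'
from h import *
s=ctrl.read_state(); print(s['time_s'],s['tcp_pos'],s['tool_rot'],s['wrist_force'],s['joints'])
a=cam('top');b=cam('wrist')
save('lev2',np.hstack([cv2.resize(a['pixels'][130:250,120:240],(400,400)),cv2.resize(b['pixels'],(400,400))]))
E
```

```text
6.425 [476.5180227  108.93674735 216.03409774] [3.13733343 0.00883057 1.64526915] [ 2.51690808 -8.28773065 -0.43683239] [ 0.09284756 -0.05510417 -0.07770146  1.54410262 -0.00890726  1.58913401]
```

View pics/lev2.png

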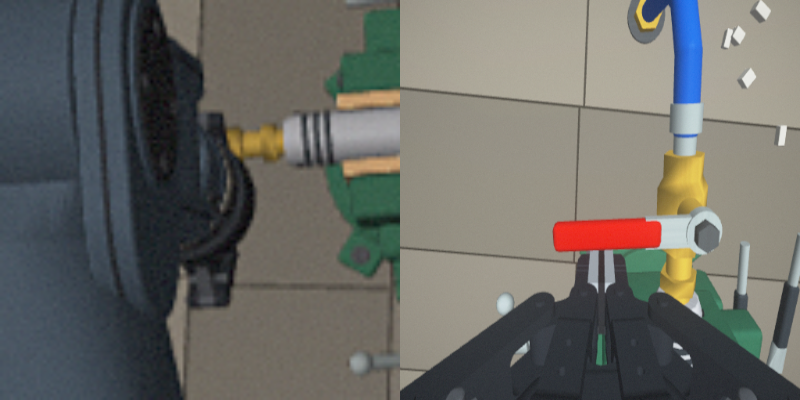

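The wrist view shows the lever (560–720, 235) square across the line at its stop, with the fingers behind it. I'll measure its angle and plan the retreat. I go up first, then look at the chisel with the fingers opened.

Run:
```python
from h import *
d=cam('wrist'); w=np.nan_to_num(cloud(d),nan=-999); l=R.from_euler('z',-Y).apply((w-O).reshape(-1,3)).reshape(w.shape)
p=d['pixels'].astype(int); r,g,b=p[...,0],p[...,1],p[...,2]
m=(r>110)&(g<70)&(b<70)&(l[...,2]>190); q=l[m]; c=q.mean(0); v=np.linalg.svd(q[:,:2]-c[:2])[2][0]; print(c,v, 'from hinge: angle',np.arctan2(-c[0],150-c[1]), 'dir angle', np.arctan2(abs(v[0]),-v[1]*np.sign(-v[0])))
s=ctrl.read_state(); cmd=LP(1.6,17.5,215); print(cmd[0])
W=(V(0,-190,330),Rot(np.pi/2+Y)); rows([(cmd[0]-[0,10,-60],cmd[1]),(V(0,-75,330),W[1]),W],cmd)
```

```text
[-56.41059286 150.4518786  206.08968568] [-0.99996452  0.00842312] from hinge: angle 1.5788066828069691 dir angle 1.579219549962276
[474.89515314 112.45746063 215.        ]
[[-0.033, -0.003, -0.200, 0.000, 0.000, 0.000]]
[[-0.691, 0.222, -0.383, 0.000, 0.000, -0.015]]
[[-1.075, 0.233, -0.383, 0.000, 0.000, -0.015]]
```

Emit:
{"fn": "arm_command", "kwargs": {"rows": [[[-0.033,0,-0.1,0,0,0],[-0.05,0,-0.25,0,0,0],[-0.22,0.06,-0.383,0,0,-0.015],[-0.4,0.14,-0.383,0,0,-0.015],[-0.56,0.2,-0.383,0,0,-0.015],[-0.691,0.222,-0.383,0,0,-0.015]]], "gripper": 0}}

```text
time_s: 7.32
tcp_pos: [558.4, -91.8, 330.6]
tool_rot: [3.139, 0.001, 1.676]
wrist_force: [-0.0, 0.5, -0.2]
grip_width: 42.8
grasp_force: 0.0
```

Emit:
{"fn": "arm_command", "kwargs": {"rows": [[[-0.15,0,0,0,0,0],[-0.3,0,0,0,0,0],[-0.45,0,0,0,0,0],[-0.55,0.01,0,0,0,0],[-0.55,0.01,0,0,0,0],[-0.55,0.01,0,0,0,0]]]}}

```text
time_s: 8.07
tcp_pos: [577.9, -252.9, 330.3]
tool_rot: [3.14, 0.0, 1.678]
wrist_force: [-0.2, -0.0, -1.1]
grip_width: 42.7
grasp_force: 0.0
```

```bash
cat > ch.py <<'E'
from h import *
s=ctrl.read_state(); print(s['time_s'],s['tcp_pos'],s['tool_rot'],s['wrist_force'],s['grip_width'])
def loc(w): return R.from_euler('z',-Y).apply((w-O).reshape(-1,3)).reshape(w.shape)
d=cam('wrist'); w=np.nan_to_num(cloud(d),nan=-999); l=loc(w); p=d['pixels'].astype(int)
m=(abs(l[...,0])<30)&(l[...,1]<-60)&(l[...,1]>-260)&(l[...,2]>135)&(l[...,2]<190)
for a in range(-250,-60,5):
    k=m&(l[...,1]>a)&(l[...,1]<=a+5)
    if k.sum()>5: q=l[k]; print(a,k.sum(),'x',np.percentile(q[:,0],[2,98]).round(1),'ztop',np.percentile(q[:,2],[50,90]).round(1),p[k].mean(0).round())
save(__import__('sys').argv[1],d['pixels'],1.4)
E
python3 ch.py w2
```

```text
8.075 [ 577.86491315 -252.90453329  330.28718609] [3.14043187e+00 2.25244648e-04 1.67773999e+00] [-1.83187570e-01 -7.86050668e-04 -1.14359453e+00] 42.651751397830715
-240 106 x [-12.1  11.3] ztop [159.9 160.6] [183. 195. 195.]
-235 124 x [-11.1  11.2] ztop [160.4 161.3] [183. 197. 197.]
-230 129 x [-10.9  11.2] ztop [161.3 162. ] [182. 196. 197.]
-225 141 x [-10.8  11.1] ztop [162.1 163.1] [181. 195. 196.]
-220 128 x [-10.7  11.1] ztop [162.8 163.8] [181. 194. 195.]
-215 120 x [-10.6  10.1] ztop [163.6 164.3] [174. 187. 188.]
-210 142 x [-10.5  10. ] ztop [164.2 165.2] [80. 87. 91.]
-205 112 x [-9.5  9.1] ztop [164.9 165.8] [77. 82. 87.]
-200 125 x [-9.   8.6] ztop [165.6 166.6] [77. 83. 87.]
-195 117 x [-8.5  8.1] ztop [166.3 167.4] [76. 82. 87.]
-190 98 x [-7.5  7.2] ztop [167.2 168. ] [76. 82. 86.]
-185 94 x [-7.4  6.4] ztop [167.5 168.5] [70. 74. 78.]
-180 108 x [-7.4  7.2] ztop [168.3 169.3] [74. 80. 84.]
-175 124 x [-7.3  7.2] ztop [168.6 169.4] [74. 80. 85.]
-170 113 x [-8.2  7.2] ztop [168.6 169.7] [76. 81. 85.]
-165 114 x [-8.1  7.2] ztop [168.8 169.8] [75. 80. 85.]
-160 114 x [-8.   7.1] ztop [168.9 170.1] [74. 80. 84.]
-155 132 x [-7.9  7.1] ztop [169.1 170.2] [74. 80. 85.]
-150 114 x [-7.9  7.1] ztop [169.5 170.5] [74. 80. 84.]
-145 130 x [-7.8  7.1] ztop [169.3 170.7] [74. 80. 85.]
-140 117 x [-7.7  7.1] ztop [169.7 171. ] [74. 80. 85.]
-135 131 x [-7.6  7. ] ztop [169.9 171.1] [74. 80. 85.]
-130 131 x [-7.6  7. ] ztop [170.1 171.2] [74. 80. 86.]
-125 127 x [-7.5  7. ] ztop [170.  171.1] [73. 80. 85.]
-120 142 x [-8.3  7.9] ztop [169.7 171.4] [70. 76. 80.]
-115 101 x [-6.6  6.2] ztop [168.6 169.8] [151. 163. 163.]
-110 248 x [-12.3  11.9] ztop [168.7 175.7] [122. 132. 132.]
-105 286 x [-13.5  13.3] ztop [176.3 178.4] [159. 172. 173.]
-100 153 x [-14.2  14.1] ztop [175.4 178.4] [152. 165. 165.]
```

View pics/w2.png

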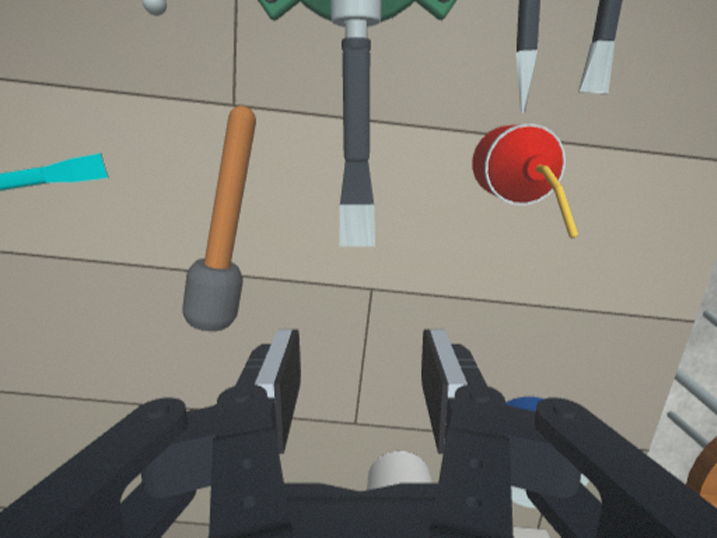

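The wrist view shows the chisel (355,40–245) in the nose, sagging 0.035 rad, with its shoulder at local y≈-116 and 7–8 mm of shank showing. The oiler is at (525,160) and the mallet at (225,220), both clear of the path. The turquoise look-alike lies far to the left.

Run:
```python
from h import *
G=Rot(np.pi/2+Y)
A=(V(-.3,-152,230),G); B=(V(-.3,-152,165.5),G)
rows([(V(-.3,-152,330),G),A,B])
```

```text
[[0.292, -0.010, 0.001, 0.001, 0.000, -0.000]]
[[0.292, -0.010, 0.334, 0.001, 0.000, -0.000]]
[[0.292, -0.010, 0.549, 0.001, 0.000, -0.000]]
```

Emit:
{"fn": "arm_command", "kwargs": {"rows": [[[0.15,-0.005,0.05,0.001,0,0],[0.292,-0.01,0.15,0.001,0,0],[0.292,-0.01,0.28,0.001,0,0],[0.292,-0.01,0.38,0.001,0,0],[0.292,-0.01,0.46,0.001,0,0],[0.292,-0.01,0.52,0.001,0,0],[0.292,-0.01,0.549,0.001,0,0],[0.292,-0.01,0.549,0.001,0,0],[0.292,-0.01,0.549,0.001,0,0],[0.292,-0.01,0.549,0.001,0,0]]]}}

```text
time_s: 9.38
tcp_pos: [566.1, -166.9, 165.7]
tool_rot: [-3.141, 0.001, 1.678]
wrist_force: [0.7, -0.2, 0.3]
grip_width: 42.7
grasp_force: 0.0
```

Run:
```python
from h import *
s=ctrl.read_state(); print(s['time_s'],s['tcp_pos'],s['tool_rot'],s['wrist_force'],s['ft_torque'],s['grip_width'])
G=Rot(np.pi/2+Y); rows([(V(-.3,-152,165.5),G)])
a=cam('scene'); b=cam('wrist')
save('gr',np.hstack([cv2.resize(a['pixels'][110:230,150:300],(400,400)),cv2.resize(b['pixels'],(400,400))]))
```

```text
9.375 [ 566.10695425 -166.86519299  165.73170863] [-3.14145559e+00  1.02133952e-03  1.67765435e+00] [ 0.72684438 -0.16905869  0.29928162] [-0.00141205  0.00861033 -0.01924216] 42.692167644430135
[[0.004, -0.001, 0.001, -0.000, 0.001, -0.001]]
```

View pics/gr.png

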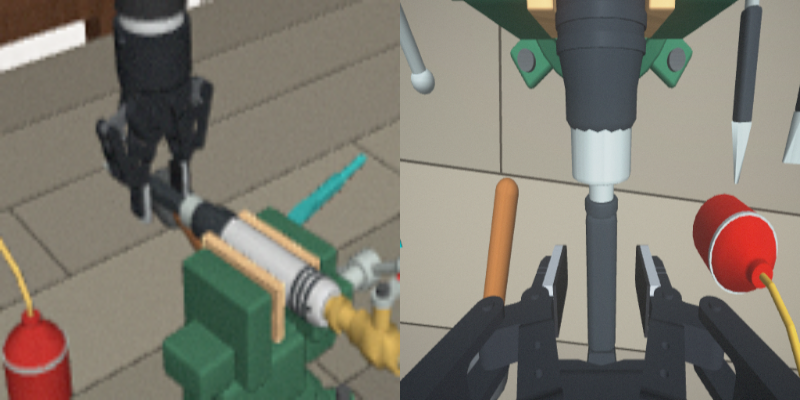

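The fingers straddle the bar at (601,290), centred in the wrist view, with the shank showing at row 190. I'll close now.

Emit:
{"fn": "arm_command", "kwargs": {"rows": [[[0,0,0,0,0,0],[0,0,0,0,0,0],[0,0,0,0,0,0],[0,0,0,0,0,0],[0,0,0,0,0,0],[0,0,0,0,0,0]]], "gripper": 1}}

```text
time_s: 10.22
tcp_pos: [565.8, -166.7, 164.8]
tool_rot: [-3.14, 0.001, 1.678]
wrist_force: [1.2, -0.8, 1.9]
grip_width: 14.8
grasp_force: 59.7
```

Run:
```python
from h import *
s=ctrl.read_state(); print(s['time_s'],s['tcp_pos'],s['tool_rot'],s['wrist_force'],s['ft_torque'],s['grip_width'],s['grasp_force'])
p=s['tcp_pos']; G=R.from_euler('xyz',s['tool_rot']); ax=V(0,-1,0)-V(0,0,0)
rows([(p+ax*k,G) for k in (5,10,16,23)])
# level about the mouth: rotate 2 deg about vice x through the shoulder
```

```text
10.225 [ 565.79803767 -166.68930021  164.83947771] [-3.14048725e+00  5.39471844e-04  1.67775456e+00] [ 1.17202825 -0.75355069  1.92862778] [-0.11990156 -0.30867761 -0.01927562] 14.812219502807425 59.70179557800293
[[-0.017, 0.000, 0.000, 0.000, 0.000, 0.000]]
[[-0.033, 0.000, 0.000, 0.000, 0.000, 0.000]]
[[-0.053, 0.000, 0.000, 0.000, 0.000, 0.000]]
[[-0.077, 0.000, 0.000, 0.000, 0.000, 0.000]]
```

Emit:
{"fn": "arm_command", "kwargs": {"rows": [[[-0.006,0,0,0,0,0],[-0.012,0,0,0,0,0],[-0.018,0,0,0,0,0],[-0.024,0,0,0,0,0],[-0.024,0,0,0,0,0],[-0.024,0,0,0,0,0]]]}}

```text
time_s: 10.98
tcp_pos: [566.3, -171.3, 164.3]
tool_rot: [-3.14, -0.005, 1.679]
wrist_force: [0.5, 5.7, 1.8]
grip_width: 15.0
grasp_force: 59.8
```

```bash
sed -i '/^save/d' ch.py; python3 ch.py | awk '/^[0-9]/||/^-1[0-3]/'; python3 -c "
from h import *
s=ctrl.read_state();print(s['wrist_force'],s['ft_torque'],s['grip_width'])"
```

```text
10.975 [ 566.25107544 -171.31008151  164.28727573] [-3.14015391 -0.00501417  1.67899246] [0.54712915 5.72655302 1.84585215] 14.9691553401385
-135 463 x [-8.6  6.9] ztop [169.7 170.5] [77. 84. 90.]
-130 506 x [-8.5  6.8] ztop [169.8 170.7] [79. 86. 92.]
-125 491 x [-8.6  7.3] ztop [169.7 170.9] [76. 83. 88.]
-120 539 x [-8.1  6.6] ztop [168.  169.9] [142. 152. 154.]
-115 401 x [-6.8  5.1] ztop [168.3 169.4] [180. 194. 194.]
-110 294 x [-10.6  10. ] ztop [169.1 177.1] [176. 189. 190.]
-105 1074 x [-13.9  12.6] ztop [176.7 178.5] [188. 201. 202.]
-100 1140 x [-13.9  12.7] ztop [176.8 178.6] [189. 202. 203.]
[1.85424076 5.80516867 1.84105856] [ 1.08310565 -0.2477684  -0.13238299] 14.944725080378744
```

Emit:
{"fn": "arm_command", "kwargs": {"rows": [[[-0.007,0,0,0,0,0],[-0.014,0,0,0,0,0],[-0.021,0,0,0,0,0],[-0.028,0,0,0,0,0],[-0.035,0,0,0,0,0],[-0.042,0,0,0,0,0],[-0.048,0,0,0,0,0],[-0.053,0,0,0,0,0],[-0.053,0,0,0,0,0],[-0.053,0,0,0,0,0]]]}}

```text
time_s: 12.28
tcp_pos: [567.7, -189.9, 164.3]
tool_rot: [-3.139, 0.001, 1.678]
wrist_force: [0.8, -0.1, -2.2]
grip_width: 15.1
grasp_force: 59.3
```

```bash
cat >> ch.py <<'E'
k=m&(l[...,1]<-144)&(l[...,1]>-165)|m&(l[...,1]>-160)&(l[...,1]<-146); k&=(abs(l[...,0])<6)
if k.sum()>20: print('slope z',np.polyfit(l[k][:,1],l[k][:,2],1),k.sum())
s=ctrl.read_state();print(s['wrist_force'],s['ft_torque'],s['grip_width'])
save('end',d['pixels'],1.4)
E
python3 ch.py
```

```text
12.275 [ 567.720545   -189.90818811  164.32194945] [-3.13890701e+00  8.33201956e-04  1.67760380e+00] [ 0.7655258  -0.0524717  -2.21495435] 15.065167123701238
-220 11 x [-10.5   7.2] ztop [156.9 158.6] [73. 74. 73.]
-215 123 x [-9.8  6.7] ztop [166.2 166.8] [62. 69. 75.]
-210 282 x [-8.9  5.6] ztop [166.8 167.5] [60. 67. 73.]
-205 277 x [-9.1  6. ] ztop [167.6 168.4] [65. 72. 78.]
-200 331 x [-9.2  6.4] ztop [167.8 168.6] [65. 72. 79.]
-195 331 x [-9.1  6.3] ztop [168.  168.8] [65. 72. 79.]
-190 398 x [-10.6   7.9] ztop [168.3 174.3] [67. 73. 80.]
-185 573 x [-11.3   8.5] ztop [169.1 187.1] [62. 67. 73.]
-180 600 x [-11.2   8.5] ztop [169.3 187.2] [59. 64. 70.]
-175 614 x [-10.7   8.1] ztop [169.4 186. ] [61. 66. 72.]
-170 1835 x [-28.6  26.2] ztop [169.3 186.9] [68. 72. 76.]
-165 2524 x [-21.2  19.5] ztop [173.9 188.5] [ 95. 101. 106.]
-160 437 x [-9.   6.5] ztop [169.3 170.3] [71. 78. 84.]
-155 459 x [-9.1  6.4] ztop [169.6 170.4] [73. 79. 85.]
-150 491 x [-9.   6.4] ztop [169.7 170.6] [74. 80. 86.]
-145 493 x [-9.   6.3] ztop [169.5 170.6] [73. 80. 85.]
-140 568 x [-8.9  6.5] ztop 
[... 245 characters left out ...]
9.7] [172. 185. 186.]
-115 466 x [-6.9  4.8] ztop [168.7 170.1] [172. 186. 187.]
-110 565 x [-11.7  10.2] ztop [169.6 177.2] [160. 172. 173.]
-105 1271 x [-13.8  12.6] ztop [176.8 178.6] [178. 191. 192.]
-100 1331 x [-13.9  12.8] ztop [176.8 178.6] [178. 191. 193.]
-95 1387 x [-13.8  12.7] ztop [176.8 178.6] [176. 190. 191.]
-90 1646 x [-14.5  13.6] ztop [177.1 179.4] [105. 114. 117.]
-85 1776 x [-15.7  14.1] ztop [178.7 180.6] [62. 69. 74.]
-80 1834 x [-15.6  14.3] ztop [178.7 180.6] [60. 68. 73.]
-75 279 x [-16.8  16. ] ztop [173.8 178.2] [52. 60. 64.]
slope z [2.61471315e-02 1.73595458e+02] 1471
[ 1.62091555 -1.03554732 -2.50896435] [-0.05285348 -0.23065309 -0.02185375] 14.775151280214814
```

View pics/end.png

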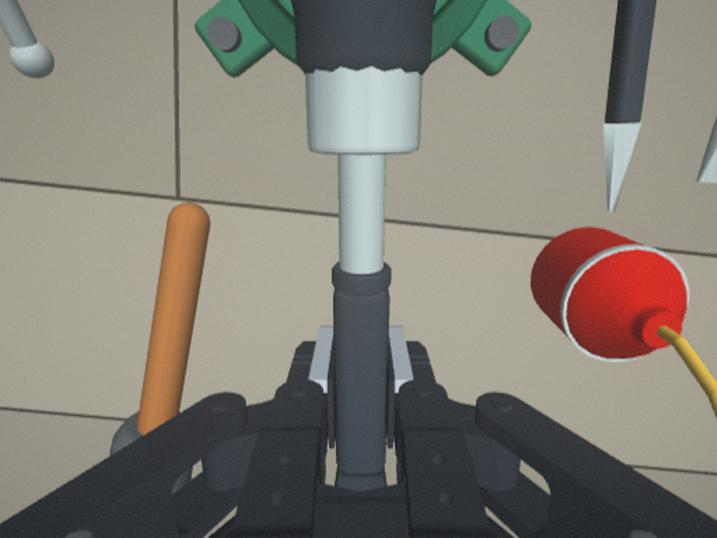

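The view shows the chisel in line and gripped, with bright shank from row 153 to row 270, about 30 mm. The sag is still about 0.036 rad, so I'll take out roughly half of it, pivoting about the bore.

Emit:
{"fn": "arm_command", "kwargs": {"rows": [[[0,0,-0.002,0,-0.004,0],[0,0,-0.0045,0,-0.008,0],[0,0,-0.0045,0,-0.008,0],[0,0,-0.0045,0,-0.008,0],[0,0,-0.0045,0,-0.008,0]]]}}

```text
time_s: 12.95
tcp_pos: [567.7, -189.3, 165.6]
tool_rot: [-3.139, 0.016, 1.678]
wrist_force: [0.1, -0.1, -3.5]
grip_width: 14.8
grasp_force: 59.1
```

```bash
python3 ch.py | awk '/^[0-9]/||/^-1[0-5]/||/^-20/||/slope/||/^\[/'
```

```text
12.95 [ 567.70050093 -189.29100903  165.64325318] [-3.13901672  0.01551544  1.67798737] [ 0.09167895 -0.07548322 -3.52854227] 14.794140730538661
-205 255 x [-8.8  6.1] ztop [169.3 170.1] [64. 72. 78.]
-200 330 x [-9.2  6.4] ztop [169.5 170.3] [65. 72. 79.]
-155 456 x [-9.   6.4] ztop [170.4 171.3] [73. 80. 85.]
-150 472 x [-9.   6.3] ztop [170.6 171.4] [74. 80. 86.]
-145 507 x [-9.   6.4] ztop [170.2 171.4] [74. 81. 86.]
-140 586 x [-8.9  6.4] ztop [169.1 171.4] [102. 110. 114.]
-135 391 x [-7.3  4.7] ztop [168.5 169.7] [172. 185. 186.]
-130 418 x [-7.2  4.6] ztop [168.7 169.8] [173. 186. 187.]
-125 425 x [-7.1  4.6] ztop [168.7 170. ] [172. 185. 186.]
-120 452 x [-7.   4.9] ztop [168.9 170. ] [173. 186. 187.]
-115 466 x [-6.9  4.8] ztop [169.  170.2] [173. 186. 187.]
-110 520 x [-11.4  10.2] ztop [169.7 177. ] [161. 173. 174.]
-105 1238 x [-13.8  12.7] ztop [176.8 178.6] [177. 191. 192.]
-100 1348 x [-14.   12.6] ztop [176.7 178.6] [178. 192. 193.]
slope z [1.64801974e-02 1.73082037e+02] 1457
[-0.28194496 -0.13225513 -2.19803752] [ 0.10139449 -0.05738001 -0.04035788] 14.830534858934739
```

The tilt is now about 0.02 rad, 29 mm of shank shows, and the side force is near zero. Handing in.

```bash
python3 -c "
from rig import ctrl
print(ctrl.job_done())"
```

```text
the job is handed in; nothing more can be done
None
```

I handed the job in with the valve shut (about 1.57 rad) and the chisel held still with about 29 mm of shank showing, about 0.02 rad off the bore axis; the oiler, mallet and spare chisels were left alone, and no verdict was returned.

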